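Make up the pendant kit at the beading table

TASK

Make up the pendant kit: nest the loose wooden bead cups upright inside one another in the largest cup, in order of size, each fully down on the floor of the one outside it. Push the brass pendant out of every die that holds one by pressing that die's spring ejector slide (do not poke or pull a pendant in its die), and put all the pendants in the smallest cup, which ends innermost. Leave the other things on the table where they are.

Things in the scene. Friction and masses are not known exactly. Their poses are not given: they have to be found in the camera images.
- cup_a: plain wooden round cup, outer diameter 96 mm, height 30 mm, inner diameter 89 mm (wall 3.5), base 8 mm thick, straight sides above a 10 mm high tapered foot. Origin: centre of the underside, z out of the mouth. Stands mouth up. The largest, 150 g; the others go into it.
- cup_b: plain wooden round cup, outer diameter 70 mm, height 34 mm, inner diameter 63 mm (wall 3.5), base 8 mm thick, straight sides above a 10 mm high tapered foot. Origin: centre of the underside, z out of the mouth. Stands mouth up. Second largest, 55 g. May be absent (None).
- cup_c: plain wooden round cup, outer diameter 57 mm, height 38 mm, inner diameter 50 mm (wall 3.5), base 8 mm thick, straight sides above a 10 mm high tapered foot. Origin: centre of the underside, z out of the mouth. Stands mouth up. Third, 40 g. May be absent (None); at least one of cup_b and cup_c is there.
- cup_d: plain wooden round cup, outer diameter 44 mm, height 42 mm, inner diameter 37 mm (wall 3.5), base 8 mm thick, straight sides above a 10 mm high tapered foot. Origin: centre of the underside, z out of the mouth. Stands mouth up. The smallest, 30 g, always there. Any cup rests on the floor of any larger one, its rim then at least 12 mm above the larger one's.
- die_a: steel pendant die fixed to the table, base plate 155 x 50 x 12 mm (x -70 to 86). Origin on the table under the pendant's seat; x: the way the pendant is pushed out, z up. Lipped walls (x -20 to 16, top at z 26) cover the pendant but for a 9 mm slit; it comes out onto the plate's bare top (z 12, x 16 to 82; 4 mm high end bar at 84). Behind stands the slide's black tab.
- slide_a (a joint): ejector slide of die_a, m: 0 at rest, 0.038 fully pressed (towards the die's +x). A spring returns it: 1.7 N at rest, 7 N fully pressed. A full press leaves the pendant's centre at x 38 to 45 mm in the die frame, clear of the walls; it stays there when the slide returns.
- tab_a (a point): middle of the top edge of the rear face of the slide's tab (plate 30 mm wide across the die, 8 mm thick, from z 14 to 55 mm), 66 mm behind the die's origin at rest; push this rear face in +x of the die. Behind it the table is free.
- pendant_a: brass bar pendant 24 mm long (its x) by 14 mm wide (its y) by 7 mm thick, 18 g, at the start captive in die_a with its x along the die's. Origin: centre of the underside. Absent (None) if that die is empty.
- die_b: steel pendant die fixed to the table, base plate 155 x 50 x 12 mm (x -70 to 86). Origin on the table under the pendant's seat; x: the way the pendant is pushed out, z up. Lipped walls (x -20 to 16, top at z 26) cover the pendant but for a 9 mm slit; it comes out onto the plate's bare top (z 12, x 16 to 82; 4 mm high end bar at 84). Behind stands the slide's black tab.
- slide_b (a joint): ejector slide of die_b, m: 0 at rest, 0.038 fully pressed (towards the die's +x). A spring returns it: 1.7 N at rest, 7 N fully pressed. A full press leaves the pendant's centre at x 38 to 45 mm in the die frame, clear of the walls; it stays there when the slide returns.
- tab_b (a point): middle of the top edge of the rear face of the slide's tab (plate 30 mm wide across the die, 8 mm thick, from z 14 to 55 mm), 66 mm behind the die's origin at rest; push this rear face in +x of the die. Behind it the table is free.
- pendant_b: brass bar pendant 24 mm long (its x) by 14 mm wide (its y) by 7 mm thick, 18 g, at the start captive in die_b with its x along the die's. Origin: centre of the underside. Absent (None) if that die is empty.
- die_c: steel pendant die fixed to the table, base plate 155 x 50 x 12 mm (x -70 to 86). Origin on the table under the pendant's seat; x: the way the pendant is pushed out, z up. Lipped walls (x -20 to 16, top at z 26) cover the pendant but for a 9 mm slit; it comes out onto the plate's bare top (z 12, x 16 to 82; 4 mm high end bar at 84). Behind stands the slide's black tab.
- slide_c (a joint): ejector slide of die_c, m: 0 at rest, 0.038 fully pressed (towards the die's +x). A spring returns it: 1.7 N at rest, 7 N fully pressed. A full press leaves the pendant's centre at x 38 to 45 mm in the die frame, clear of the walls; it stays there when the slide returns.
- tab_c (a point): middle of the top edge of the rear face of the slide's tab (plate 30 mm wide across the die, 8 mm thick, from z 14 to 55 mm), 66 mm behind the die's origin at rest; push this rear face in +x of the die. Behind it the table is free.
- pendant_c: brass bar pendant 24 mm long (its x) by 14 mm wide (its y) by 7 mm thick, 18 g, at the start captive in die_c with its x along the die's. Origin: centre of the underside. Absent (None) if that die is empty.
- spool: small white thread spool, 26 mm wide, 22 mm high; bystander, to be left where it is.
- beeswax: small yellow wax block 26 x 20 x 14 mm; bystander, to be left where it is.
- bead_jar: glass bead jar, 72 mm wide, 70 mm high; bystander, to be left where it is.
- glue: small white bottle, 32 mm wide, 85 mm high; bystander, to be left where it is.
- needle_driver: small wooden-handled driver, 130 mm long, lying at the far side; bystander, to be left where it is.
- pin_dish: white dish, 64 mm wide, 20 mm high; bystander, to be left where it is.
Not all that is in view belongs to the job. What is shaped like the die_a but green is not meant.

How it is judged:
By the outcome, as a careful person would: the job done as asked, in the order asked, and still so for the second after the job is handed in, with the robot touching nothing.
Of pendant_a, pendant_b, pendant_c only 2 to 3 are there at a start; the rules pass over those that are not, and their reading is None.
Of cup_b, cup_c only 1 to 2 are there at a start; the rules pass over those that are not, and their reading is None.
At some moment in a run one of cup_b, cup_c, cup_d may be knocked a few centimetres aside while the robot is not near it.
It also fails if it takes over 210 s, if anything falls off the work surface, if the arm or the gripper's body presses on something with over 40 N, if the wrist force passes 120 N, or if a joint passes its speed limit or range.

ROBOT

A 6-joint arm with a two-finger parallel gripper is mounted at the origin on the work surface. World frame = base frame: x ahead of the robot, y to its left, z up, the work surface at z = 0. Lengths are in m, angles in rad, forces in N, time in s.
With the tool pointing down it reaches from about 0.35 to 0.975 m from the base axis. Payload 7.1 kg.
Tool frame: the origin (TCP) lies between the finger pads; the fingertips stand 25 mm ahead of it and the grasp point (between the pads) lies 6 mm ahead of it (robot.tip_reach is the distance from the TCP to the fingertips, in m); z points along the fingers, y is the line along which they close (so a half turn about z gives the same grasp; the last joint's range is limited). The gripper opens to 88 mm and grips with 3 to 60 N. Pads are 20 mm wide; open, the fingers measure 115 mm over their backs; the gripper's body (75 mm by 178 mm) begins 61 mm behind the grasp point.
Start: joints at [-1.191, 0.423, 1.63, -0, 1.089, -0.019], TCP at [0.243, -0.576, 0.248] pointing down, gripper open.
Joint ranges: [-3, 3], [-0.9, 2.11], [0.09, 2.58], [-1.31, 4.45], [0.11, 2.69], [-2.54, 2.54]. Speed limits (rad/s): [2.39, 2.39, 3.01, 3.14, 3.14, 3.14].

INTERFACE

Orientations are given as a unit quaternion [w, x, y, z].
In Python, from rig import robot gives the robot as it stands. The module is installed in compiled form; this text tells all that it offers.
- The arm moves only by the tool drive_tool, never from a script. Its argument "steps" is a list that holds one entry, the list of rows, each a list of 6 numbers: the shift along the world's x, y, z in m, then the turn, a rotation vector about the world's x, y, z in degrees. A call has 1 to 8 rows; each row is the pose to reach, as a shift and turn from the pose commanded when the call began; what a row does not reach only later rows make up. A row lasts 1/8 s, in which the tool goes at most 62.5 mm and 10.7 degrees, less where a joint would pass 70% of its speed; a pose out of reach is approached as far as the arm can. A call with a gripper value outside its range is refused whole. "fingers" is the finger opening in m, from 0 to 0.0878, set as the call begins (left out, the last holds). The fingers move at their own pace and stop on an object; the grip force is fixed at half the most. Time passes only in rows, so rows that repeat a pose let the fingers close. It gives the time, the measured TCP pose, the force, the opening and the grip force at its end, in the units of the state.
- robot.state(): the state, without advancing time (a new reading comes with each control period).
- robot.get_image(name): name is "scene" or "top" or "wrist"; returns the picture (384x512x3 uint8, red, green, blue); there is no depth.
- robot.get_calibration(name): a dict with "K" (3x3 intrinsics, pixels), "world_from_camera" (4x4, takes a point from camera to world coordinates). Camera axes: x right, y down, z forward; pixel columns grow to the right and rows downward; lengths in m; the calibration is good to about 2 mm. A picture is of the moment at which its call begins: read the wrist's pose just before it. get_calibration takes no time and is no camera call; for the wrist camera it gives the pose at the moment of the call.
- robot.finish_job(): hands the job in; it is judged then, once.
Trained networks look in the newest picture that a camera, given by its name, has taken for a name from the list of things; names that differ only in an ending like _2 or _b are one class to them, and where a whole thing is asked for, a point or a joint stands for the part that bears it (a point fixed in the world has none). Each returns a list of dicts, best first, with "p" (0 to 1); they miss things now and then, are a little off and sometimes report something else, mostly with a low value. They report only what shows in the picture. A call takes as long as a camera call. They do not tell look-alikes from the thing itself.
- robot.cut_out(thing, camera): "mask" (384x512 bool, what is visible of it) and "uv" ([column, row] in pixels, amid what is visible of it).
The state is a dict: "clock": time; "joints": joint angles; "joint_velocities": joint speeds; "tau": joint torques, N m; "tcp_pos": TCP position; "tool_rot": TCP orientation; "wrist_force": force on the tool from outside, world axes, zero at the start; "moment": the same for the moment, N m; "grip_width": finger opening in m; "grip_force": force on a finger pad.
Only numpy, scipy, OpenCV 4.12 (cv2) and the standard library are available. Lean on these libraries where they do the work, as an engineer would, in place of code of your own. Each camera call takes 0.05 s, during which the arm holds its last target. There are 200 camera calls.

## Working session

There is one attempt and no reset: what is moved stays moved. The work goes in short steps, Python scripts to look and compute and a tool call to move; the robot and the scene stay as the last step left them, time stands still between calls to the robot, and variables do not carry over. Pictures are saved under pics/ and viewed, at most 14 in all, crops included, and the job is handed in when it is done.

Besides the shell and the picture viewer there is one more tool, called after ">>>" as name(argument=value, ...) on one line, values as JSON. drive_tool: Moves the arm, as the interface text tells. Its arguments: {"type":"object","properties":{"steps":{"type":"array"},"fingers":{"type":"number"}},"required":["steps"]}

```bash
mkdir -p pics
cat > h.py <<'E'
import numpy as np, cv2
from rig import robot
def snap(cam,name,crop=None,scale=1):
    im=robot.get_image(cam)
    o=im if crop is None else im[crop[1]:crop[3],crop[0]:crop[2]]
    o=cv2.resize(o,None,fx=scale,fy=scale,interpolation=cv2.INTER_CUBIC)
    cv2.imwrite('pics/'+name,o[:,:,::-1]); return im
def ray(cam,uv,z,cal=None):
    c=cal or robot.get_calibration(cam); T=np.array(c["world_from_camera"]);K=np.array(c["K"])
    d=T[:3,:3]@np.linalg.solve(K,[uv[0],uv[1],1.]); o=T[:3,3]
    return o+d*(z-o[2])/d[2]
def proj(cam,P,cal=None):
    c=cal or robot.get_calibration(cam); T=np.linalg.inv(np.array(c["world_from_camera"]))
    q=np.array(c["K"])@(T[:3,:3]@np.asarray(P,float)+T[:3,3]); return q[:2]/q[2]
E
python3 - <<'E'
from h import *
np.set_printoptions(precision=3,suppress=True)
a=snap('top','top1.png',scale=1.5); b=snap('scene','sc1.png',scale=1.5)
for c in ('top','scene','wrist'):
    k=robot.get_calibration(c); print(c,k['K'],k['world_from_camera'])
for n in ['cup_a','cup_d','die_a','tab_a','pendant_a','pin_dish']:
    for r in robot.cut_out(n,'top'):
        print(n,round(r['p'],2),np.round(r['uv']),r['mask'].sum(),ray('top',r['uv'],0.03))
print(robot.state())
E
```

```text
top [[428.156   0.    260.673]
 [  0.    428.156 196.31 ]
 [  0.      0.      1.   ]] [[ 0.004 -0.985  0.17   0.305]
 [-1.    -0.006 -0.011  0.01 ]
 [ 0.012 -0.17  -0.985  1.422]
 [ 0.     0.     0.     1.   ]]
scene [[447.121   0.    246.244]
 [  0.    447.121 197.989]
 [  0.      0.      1.   ]] [[-0.823  0.467 -0.323  0.898]
 [ 0.568  0.675 -0.472  0.559]
 [-0.003 -0.572 -0.821  1.093]
 [ 0.     0.     0.     1.   ]]
wrist [[296.062   0.    257.188]
 [  0.    296.062 189.865]
 [  0.      0.      1.   ]] [[ 0.388 -0.894 -0.223  0.303]
 [-0.922 -0.377 -0.094 -0.55 ]
 [-0.     0.242 -0.97   0.384]
 [ 0.     0.     0.     1.   ]]
cup_a 0.82 [286. 219.] 260 [ 0.47  -0.087  0.03 ]
cup_a 0.81 [330. 224.] 358 [ 0.455 -0.231  0.03 ]
cup_a 0.8 [234. 227.] 696 [0.443 0.081 0.03 ]
cup_a 0.54 [194. 224.] 145 [0.451 0.212 0.03 ]
cup_d 0.82 [286. 219.] 260 [ 0.47  -0.087  0.03 ]
cup_d 0.81 [330. 224.] 358 [ 0.455 -0.231  0.03 ]
cup_d 0.8 [234. 227.] 696 [0.443 0.081 0.03 ]
cup_d 0.54 [194. 224.] 145 [0.451 0.212 0.03 ]
die_a 0.92 [265. 179.] 631 [ 0.604 -0.019  0.03 ]
die_a 0.88 [318. 173.] 639 
[... 283 characters left out ...]
06. 173.] 58 [0.624 0.178 0.03 ]
tab_a 0.54 [246. 175.] 62 [0.617 0.046 0.03 ]
tab_a 0.52 [422. 261.] 69 [ 0.336 -0.527  0.03 ]
tab_a 0.46 [336. 174.] 79 [ 0.623 -0.256  0.03 ]
pin_dish 0.69 [400. 163.] 263 [ 0.661 -0.471  0.03 ]
{'clock': 0.4, 'joints': array([-1.191,  0.423,  1.63 ,  0.   ,  1.089, -0.019]), 'joint_velocities': array([-0.002, -0.   , -0.001, -0.001,  0.002,  0.   ]), 'tau': array([ -0.   , -54.402, -27.366,   0.064,   0.019,  -0.   ]), 'tcp_pos': array([ 0.243, -0.576,  0.248]), 'tool_rot': array([-0.   ,  0.98 ,  0.198, -0.   ]), 'wrist_force': array([-0.115,  0.134,  0.238]), 'moment': array([-0.032,  0.008,  0.01 ]), 'grip_force': 0.0, 'grip_width': 0.08790175236951311}
```

View pics/top1.png

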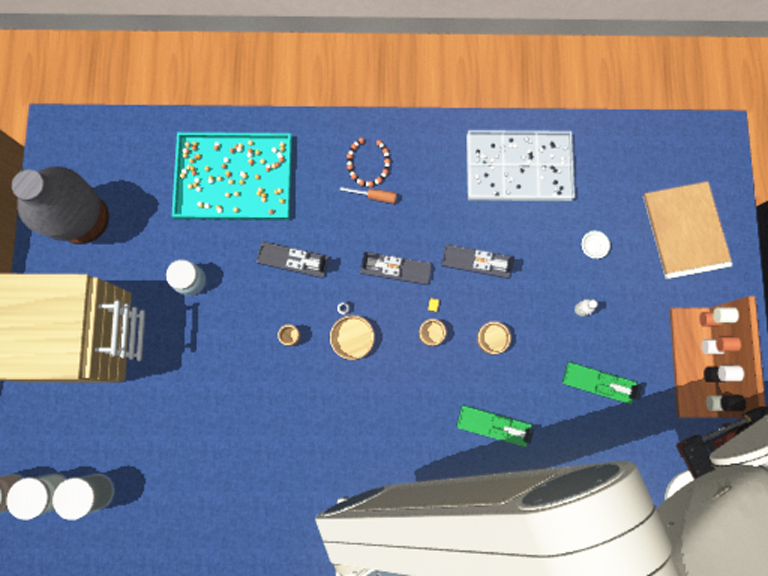

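View pics/sc1.png

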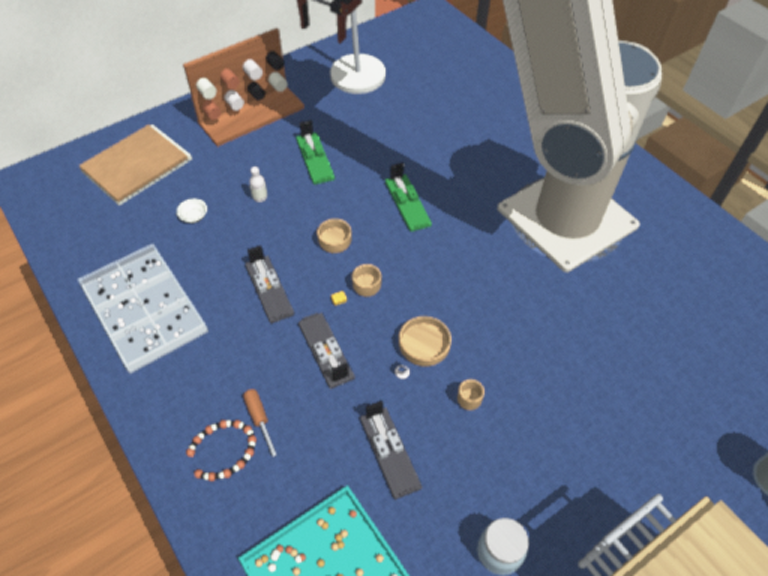

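Candidates in top1 (512-wide px): steel dies at (195,174), (265,179), (318,173); the green look-alikes at (402,255) and (330,285) are not meant. Cups are a (235,225), b (330,225), c (288,221) and d (192,223). The left die looks empty, so I'll check with a close wrist view.

>>> drive_tool(steps=[[[0.03,0.05,0.02,0,0,0],[0.06,0.1,0.04,0,0,0],[0.085,0.15,0.06,0,0,0],[0.11,0.2,0.08,0,0,0],[0.135,0.25,0.08,0,0,0],[0.16,0.3,0.08,0,0,0],[0.185,0.35,0.08,0,0,0],[0.21,0.4,0.08,0,0,0]]])

```text
clock: 1.4
tcp_pos: [0.4533, -0.1743, 0.328]
tool_rot: [0.0, 0.98, 0.198, 0.0]
wrist_force: [-0.5, -0.5, -0.1]
grip_width: 0.0875
grip_force: 0.0
```

>>> drive_tool(steps=[[[0.025,0.045,0,0,0,0],[0.05,0.09,0,0,0,0],[0.075,0.13,0,0,0,0],[0.1,0.17,0,0,0,0],[0.1,0.17,0,0,0,0],[0.1,0.17,0,0,0,0],[0.1,0.17,0,0,0,0]]])

```text
clock: 2.28
tcp_pos: [0.5521, -0.007, 0.3277]
tool_rot: [0.0, 0.98, 0.197, -0.0]
wrist_force: [-0.6, -0.1, 0.4]
grip_width: 0.0881
grip_force: 0.0
```

Run:
```python
from h import *
np.set_printoptions(precision=3,suppress=True)
a=snap('wrist','w1.png',scale=1.5); cv2.imwrite('w1.png',a[:,:,::-1])
k=robot.get_calibration('wrist'); print(k['world_from_camera'],robot.state()['tcp_pos'])
for n,z in [('cup_a',.03),('die_a',.012),('tab_a',.055),('pendant_a',.02),('spool',.02),('beeswax',.01)]:
    for r in robot.cut_out(n,'wrist'):
        print(n,round(r['p'],2),np.round(r['uv']),r['mask'].sum(),ray('wrist',r['uv'],z,k))
```

```text
[[ 0.387 -0.895 -0.223  0.613]
 [-0.922 -0.375 -0.095  0.018]
 [ 0.001  0.242 -0.97   0.465]
 [ 0.     0.     0.     1.   ]] [ 0.552 -0.007  0.328]
cup_a 0.98 [287. 236.] 1076 [ 0.463 -0.096  0.03 ]
cup_a 0.93 [184. 196.] 2894 [0.461 0.074 0.03 ]
cup_a 0.76 [ 92. 163.] 1008 [0.456 0.218 0.03 ]
die_a 0.73 [187. 148.] 148 [0.529 0.099 0.012]
die_a 0.65 [130.  48.] 4256 [0.63  0.219 0.012]
die_a 0.61 [276. 128.] 3547 [ 0.608 -0.014  0.012]
die_a 0.6 [390. 167.] 3475 [ 0.622 -0.201  0.012]
die_a 0.51 [284. 329.] 269 [ 0.291 -0.169  0.012]
tab_a 0.71 [165.  73.] 562 [0.617 0.149 0.055]
tab_a 0.63 [428. 188.] 644 [ 0.615 -0.246  0.055]
tab_a 0.58 [243. 108.] 423 [0.616 0.039 0.055]
pendant_a 0.67 [395. 168.] 98 [ 0.623 -0.206  0.02 ]
pendant_a 0.53 [276. 127.] 115 [ 0.609 -0.013  0.02 ]
beeswax 0.63 [305. 197.] 208 [ 0.526 -0.101  0.01 ]
```

View pics/w1.png

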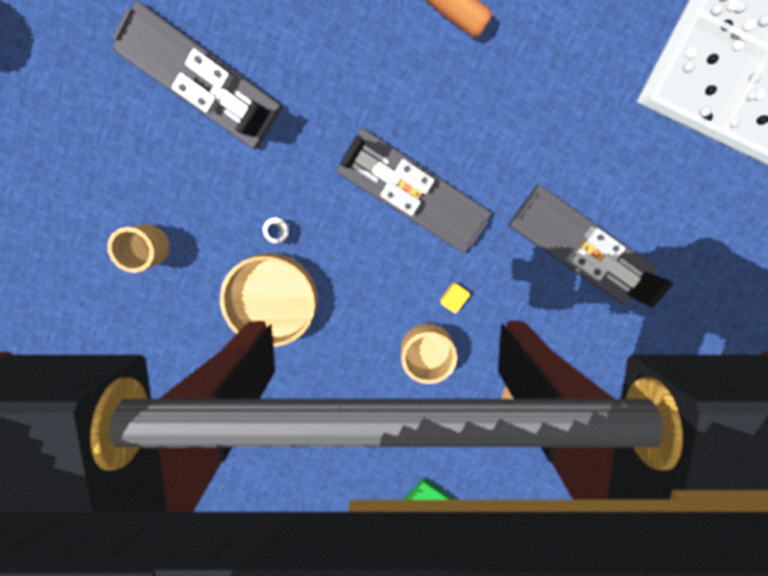

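Run:
```python
from h import *
np.set_printoptions(precision=4,suppress=True)
im=cv2.imread('w1.png'); 
cv2.imwrite('pics/w1crop.png',cv2.resize(im[80:210,222:452],None,fx=3.4,fy=3.4,interpolation=cv2.INTER_CUBIC))
hsv=cv2.cvtColor(im,cv2.COLOR_BGR2HSV); k=robot.get_calibration('wrist')
o=(hsv[...,0]>3)&(hsv[...,0]<25)&(hsv[...,1]>110)&(hsv[...,2]>90)
for r in robot.cut_out('die_a','wrist')[:4]:
    m=r['mask']
    if m.sum()<2000: continue
    ys,xs=np.nonzero(m); P=np.array([ray('wrist',(x,y),.012,k)[:2] for x,y in zip(xs,ys)])
    print('die',r['uv'],'orange',(o&m).sum(),cv2.minAreaRect((P*1000).astype(np.float32)), cv2.boxPoints(cv2.minAreaRect((P*1000).astype(np.float32))).ravel())
    if (o&m).sum(): yy,xx=np.nonzero(o&m); print(' pend',ray('wrist',(xx.mean(),yy.mean()),.019,k))
for r in robot.cut_out('cup_a','wrist'):
    ys,xs=np.nonzero(r['mask']); P=np.array([ray('wrist',(x,y),.036,k)[:2] for x,y in zip(xs,ys)])
    print('cup',r['uv'],cv2.minEnclosingCircle((P*1000).astype(np.float32)))
```

```text
die [130.0, 48.1] orange 0 ((627.1055908203125, 217.5546875), (159.97935485839844, 50.905311584472656), 77.1783218383789) [584.5365 145.2079 634.1725 133.9111 669.6747 289.9015 620.0387 301.1982]
die [275.8, 127.7] orange 9 ((610.2586059570312, -14.581504821777344), (158.02816772460938, 52.932586669921875), 80.5965805053711) [571.2382 -88.2096 623.4595 -96.858  649.279   59.0466 597.0577  67.695 ]
 pend [ 0.6095 -0.0032  0.019 ]
die [389.9, 167.3] orange 0 ((624.3306884765625, -208.33865356445312), (184.21234130859375, 50.181739807128906), 79.56001281738281) [ 582.9651 -294.3734  632.316  -303.4666  665.6963 -122.3039  616.3453
 -113.2107]
cup [286.9, 235.6] ((464.9532470703125, -91.63232421875), 31.792724609375)
cup [184.2, 196.3] ((455.2529602050781, 79.39495086669922), 50.25069046020508)
cup [91.5, 162.9] ((456.89288330078125, 214.0634002685547), 29.894546508789062)
```

View pics/w1crop.png

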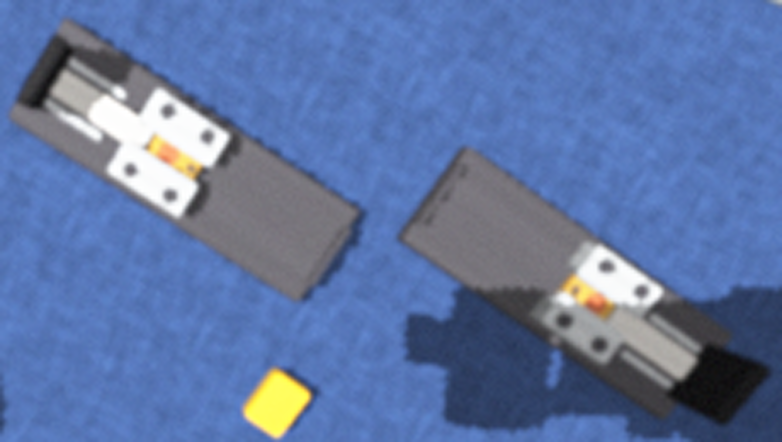

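```bash
cat > die.py <<'E'
from h import *
np.set_printoptions(precision=4,suppress=True)
k=robot.get_calibration('wrist')
def W(x,y,z=.012): return ray('wrist',(222+x/3.4,80+y/3.4),z,k)[:2]
for nm,f1,f2,r in [('mid',(360,212),(300,298),[(65,18),(12,115)]),('right',(467,148),(400,238),[(668,415)])]:
    F=[W(*f1),W(*f2)]; R=[W(*q) for q in r]
    for f in F: print(nm,'front',f)
    for q in R: print(nm,'rear',q)
    print(np.linalg.norm(F[0]-F[1]))
a=[W(360,212),W(300,298),W(65,18),W(12,115)]
d=(a[0]+a[1]-a[2]-a[3])/2; c=sum(a)/4; L=np.linalg.norm(d);u=d/L
print('mid len',L,'ang',np.degrees(np.arctan2(u[1],u[0])),'origin',c-u*.008,'pend',W(178,157,.019),'tab top mid',c-u*.074)
e=[W(467,148),W(400,238),W(668,415)]; d=e[1]-e[2]; L=np.linalg.norm(d);u=d/L
print('right len',L,'ang',np.degrees(np.arctan2(u[1],u[0])),'origin',(e[0]+e[1])/2-u*.086,'pend',W(590,297,.019))
E
python3 die.py
```

```text
mid front [ 0.6196 -0.095 ]
mid front [ 0.5741 -0.0869]
mid rear [0.6445 0.0571]
mid rear [0.5984 0.0633]
0.046214551315973657
right front [ 0.6629 -0.1261]
right front [ 0.6161 -0.1167]
right rear [ 0.5907 -0.2698]
0.0476776497145987
mid len 0.15317813046968107 ang -99.25800333711905 origin [ 0.6104 -0.0075] pend [ 0.6101 -0.0101] tab top mid [0.621  0.0577]
right len 0.15520775791420124 ang 80.5867059245404 origin [ 0.6254 -0.2062] pend [ 0.6255 -0.205 ]
```

The crop shows the middle die (walls at px ~(273,126)) and right die (~(395,167)) holding brass pendants. The left die's slit showed no brass. The plate lengths come out at 153 and 155 mm, as they should. I'll press the middle slide first, with the fingers closed.

>>> drive_tool(steps=[[[0.02,0.03,-0.04,0,0,-8],[0.04,0.05,-0.08,0,0,-16],[0.06,0.07,-0.12,0,0,-24],[0.072,0.088,-0.16,0,0,-32],[0.072,0.088,-0.18,0,0,-32],[0.072,0.088,-0.18,0,0,-32]]], fingers=0.0)

```text
clock: 3.48
tcp_pos: [0.6234, 0.0816, 0.1463]
tool_rot: [0.0, 0.997, -0.078, -0.002]
wrist_force: [-0.2, 0.3, -0.3]
grip_width: 0.0311
grip_force: 0.0
```

>>> drive_tool(steps=[[[0,0,-0.04,0,0,0],[0,0,-0.07,0,0,0],[0,0,-0.088,0,0,0],[0,0,-0.088,0,0,0]]])

```text
clock: 3.98
tcp_pos: [0.6246, 0.0816, 0.0598]
tool_rot: [0.0, 0.997, -0.08, -0.0]
wrist_force: [0.4, 0.3, -0.6]
grip_width: 0.0005
grip_force: 0.0
```

>>> drive_tool(steps=[[[-0.001,-0.006,0,0,0,0],[-0.002,-0.012,0,0,0,0],[-0.003,-0.018,0,0,0,0],[-0.004,-0.025,0,0,0,0],[-0.005,-0.03,0,0,0,0]]])

```text
clock: 4.6
tcp_pos: [0.6203, 0.0519, 0.0602]
tool_rot: [-0.0, 0.997, -0.08, 0.001]
wrist_force: [1.7, 3.9, 1.6]
grip_width: 0.0004
grip_force: 2.2
```

>>> drive_tool(steps=[[[-0.001,-0.005,0,0,0,0],[-0.0016,-0.01,0,0,0,0],[-0.0022,-0.014,0,0,0,0],[-0.0027,-0.017,0,0,0,0],[-0.0027,-0.017,0,0,0,0]]])

```text
clock: 5.22
tcp_pos: [0.6175, 0.0352, 0.06]
tool_rot: [-0.0, 0.997, -0.08, 0.0]
wrist_force: [1.2, 5.6, 4.4]
grip_width: 0.0002
grip_force: 3.0
```

>>> drive_tool(steps=[[[-0.0003,-0.002,0,0,0,0],[-0.0005,-0.003,0,0,0,0],[-0.0005,-0.003,0,0,0,0]]])

```text
clock: 5.6
tcp_pos: [0.617, 0.0325, 0.06]
tool_rot: [-0.0, 0.997, -0.08, 0.001]
wrist_force: [0.6, 6.4, 4.2]
grip_width: 0.0005
grip_force: 3.2
```

>>> drive_tool(steps=[[[-0.0002,-0.001,0,0,0,0],[-0.0003,-0.002,0,0,0,0],[-0.0003,-0.002,0,0,0,0]]])

```text
clock: 5.98
tcp_pos: [0.6167, 0.0305, 0.06]
tool_rot: [-0.0, 0.997, -0.08, 0.001]
wrist_force: [2.1, 6.6, 4.3]
grip_width: 0.0003
grip_force: 3.4
```

>>> drive_tool(steps=[[[-0.0002,-0.001,0,0,0,0],[-0.0002,-0.001,0,0,0,0]]])

```text
clock: 6.22
tcp_pos: [0.6165, 0.0298, 0.06]
tool_rot: [-0.001, 0.997, -0.08, 0.001]
wrist_force: [1.4, 7.4, 3.9]
grip_width: 0.0002
grip_force: 3.9
```

>>> drive_tool(steps=[[[-0.0002,-0.001,0,0,0,0],[-0.0003,-0.002,0,0,0,0],[-0.0003,-0.002,0,0,0,0]]])

```text
clock: 6.6
tcp_pos: [0.6165, 0.0294, 0.0602]
tool_rot: [-0.002, 0.997, -0.08, 0.001]
wrist_force: [2.2, 17.7, 4.2]
grip_width: 0.0004
grip_force: 8.5
```

>>> drive_tool(steps=[[[0.003,0.02,0,0,0,0],[0.006,0.04,0,0,0,0],[0.006,0.04,0.04,0,0,0],[0.006,0.04,0.09,0,0,0],[0.003,-0.02,0.1,0,0,0],[0,-0.08,0.1,0,0,0],[-0.003,-0.14,0.1,0,0,0],[-0.006,-0.2,0.1,0,0,0]]])

```text
clock: 7.6
tcp_pos: [0.6085, -0.1747, 0.1591]
tool_rot: [0.0, 0.997, -0.079, -0.001]
wrist_force: [0.2, -0.3, 0.6]
grip_width: 0.0006
grip_force: 0.0
```

>>> drive_tool(steps=[[[0,-0.05,0,0,0,0],[0,-0.1,0,0,0,0],[0,-0.125,-0.02,0,0,0],[0,-0.125,-0.06,0,0,0],[0,-0.125,-0.1,0,0,0],[0,-0.125,-0.1,0,0,0]]])

```text
clock: 8.35
tcp_pos: [0.6064, -0.2966, 0.0558]
tool_rot: [-0.001, 0.997, -0.08, -0.004]
wrist_force: [0.1, -0.3, 1.0]
grip_width: 0.0004
grip_force: 0.0
```

>>> drive_tool(steps=[[[0.002,0.012,0,0,0,0],[0.004,0.022,0,0,0,0],[0.006,0.032,0,0,0,0],[0.007,0.042,0,0,0,0],[0.008,0.048,0,0,0,0],[0.008,0.048,0,0,0,0]]])

```text
clock: 9.1
tcp_pos: [0.6193, -0.2502, 0.0613]
tool_rot: [0.001, 0.997, -0.079, 0.002]
wrist_force: [0.4, -5.8, 4.5]
grip_width: 0.0004
grip_force: 2.9
```

>>> drive_tool(steps=[[[0.0003,0.002,0,0,0,0],[0.0006,0.004,0,0,0,0],[0.0006,0.004,0,0,0,0]]])

```text
clock: 9.48
tcp_pos: [0.62, -0.2467, 0.0613]
tool_rot: [0.001, 0.997, -0.08, 0.002]
wrist_force: [-0.1, -6.7, 3.7]
grip_width: 0.0003
grip_force: 3.2
```

>>> drive_tool(steps=[[[0.0002,0.001,0,0,0,0],[0.0003,0.002,0,0,0,0],[0.0003,0.002,0,0,0,0]]])

```text
clock: 9.85
tcp_pos: [0.6203, -0.2449, 0.0613]
tool_rot: [0.001, 0.997, -0.08, 0.002]
wrist_force: [-0.2, -6.1, 4.2]
grip_width: 0.0002
grip_force: 3.3
```

>>> drive_tool(steps=[[[0.0002,0.0015,0,0,0,0],[0.0004,0.003,0,0,0,0],[0.0004,0.003,0,0,0,0]]])

```text
clock: 10.22
tcp_pos: [0.6207, -0.2428, 0.0614]
tool_rot: [0.002, 0.997, -0.08, 0.002]
wrist_force: [-0.0, -10.3, 4.1]
grip_width: 0.0004
grip_force: 5.4
```

>>> drive_tool(steps=[[[0.0001,0.001,0,0,0,0],[0.0001,0.001,0,0,0,0]]])

```text
clock: 10.48
tcp_pos: [0.6207, -0.2427, 0.0614]
tool_rot: [0.002, 0.997, -0.08, 0.002]
wrist_force: [-0.6, -14.2, 3.3]
grip_width: 0.0008
grip_force: 7.3
```

>>> drive_tool(steps=[[[-0.003,-0.025,0,0,0,0],[-0.006,-0.05,0,0,0,0],[-0.006,-0.055,0.06,0,0,0],[-0.01,-0.05,0.12,0,0,0],[-0.03,0,0.16,0,0,0],[-0.05,0.05,0.2,0,0,0],[-0.06,0.1,0.24,0,0,0],[-0.06,0.15,0.26,0,0,0]]], fingers=0.0878)

```text
clock: 11.48
tcp_pos: [0.5587, -0.0909, 0.3206]
tool_rot: [-0.0, 0.997, -0.081, 0.001]
wrist_force: [1.5, 0.8, 0.4]
grip_width: 0.0773
grip_force: 0.0
```

>>> drive_tool(steps=[[[0,0.05,0,0,0,0],[0,0.1,0,0,0,0],[0,0.15,0,0,0,0],[0,0.2,0,0,0,0],[0,0.2,0,0,0,0],[0,0.2,0,0,0,0],[0,0.2,0,0,0,0]]])

```text
clock: 12.35
tcp_pos: [0.5592, 0.1069, 0.3186]
tool_rot: [0.0, 0.997, -0.081, -0.0]
wrist_force: [0.5, -0.2, 0.4]
grip_width: 0.0877
grip_force: 0.0
```

```bash
cat >> h.py <<'E'
def cups(cam='wrist',k=None):
    """rim circle fit: project mask to a rim-height plane; print candidates"""
    k=k or robot.get_calibration(cam)
    for r in robot.cut_out('cup_a',cam):
        m=r['mask'].astype(np.uint8); c=max(cv2.findContours(m,cv2.RETR_EXTERNAL,cv2.CHAIN_APPROX_NONE)[0],key=len)[:,0,:]
        print(round(r['p'],2),np.round(r['uv']),m.sum(),end=' ')
        for h in (.03,.034,.038,.042):
            P=np.array([ray(cam,q,h,k)[:2] for q in c.astype(float)])*1000
            (x,y),R=cv2.minEnclosingCircle(P.astype(np.float32)); print('h%d: %.0f %.0f D%.0f'%(h*1000,x,y,2*R),end=' ')
        print()
E
python3 - <<'E'
from h import *
np.set_printoptions(precision=4,suppress=True)
im=snap('wrist','w2.png',scale=1.5); cv2.imwrite('w2.png',im[:,:,::-1])
k=robot.get_calibration('wrist'); print(k['world_from_camera'],robot.state()['tcp_pos'])
cups(k=k)
for r in robot.cut_out('pendant_a','wrist'): print(r['p'],r['uv'],r['mask'].sum(),ray('wrist',r['uv'],.019,k))
E
```

```text
[[-0.161  -0.9576 -0.2388  0.6244]
 [-0.987   0.1565  0.0379  0.0962]
 [ 0.0011  0.2417 -0.9703  0.456 ]
 [ 0.      0.      0.      1.    ]] [0.5592 0.1068 0.3187]
0.86 [197. 239.] 806 h30: 454 216 D57 h34: 456 215 D57 h38: 458 213 D56 h42: 459 212 D56 
0.8 [287. 229.] 2966 h30: 453 81 D100 h34: 455 81 D99 h38: 456 81 D98 h42: 458 81 D97 
0.66 [487. 198.] 2069 h30: 452 -222 D90 h34: 453 -219 D89 h38: 455 -216 D88 h42: 457 -213 D87 
0.62 [402. 205.] 1467 h30: 464 -93 D74 h34: 465 -92 D73 h38: 467 -90 D73 h42: 468 -88 D72 
0.72 [445.6, 78.8] 186 [ 0.6318 -0.1712  0.019 ]
0.44 [358.2, 117.4] 139 [ 0.5992 -0.0469  0.019 ]
```

View pics/w2.png

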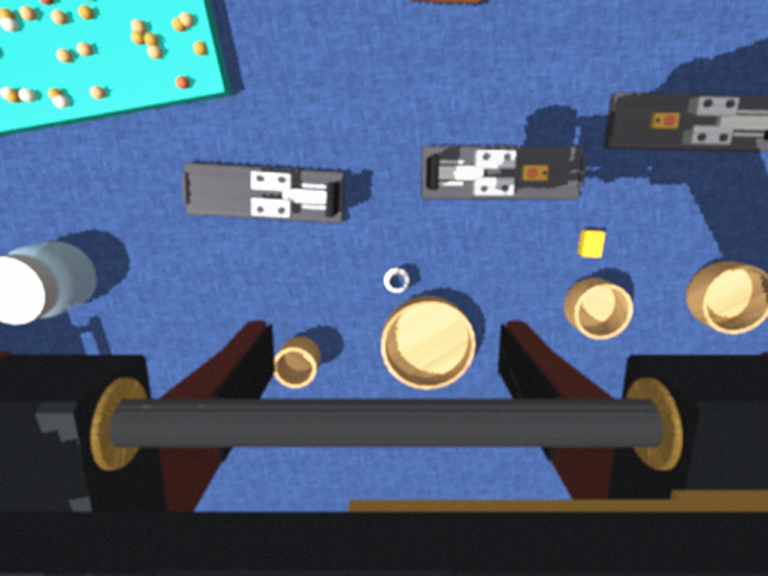

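w2 shows both pendants ejected onto their plates, at px ~(357,116) and (444,80). The left die (176,128) is empty, and the cups are where they were. Next is cup_b.

>>> drive_tool(steps=[[[-0.02,-0.05,-0.01,0,0,0],[-0.04,-0.1,-0.02,0,0,0],[-0.05,-0.15,-0.03,0,0,0],[-0.06,-0.2,-0.04,0,0,0],[-0.08,-0.25,-0.06,0,0,0],[-0.1,-0.3,-0.08,0,0,0],[-0.1,-0.32,-0.1,0,0,0],[-0.1,-0.32,-0.1,0,0,0]]])

```text
clock: 13.5
tcp_pos: [0.458, -0.2132, 0.2177]
tool_rot: [-0.0, 0.997, -0.082, -0.001]
wrist_force: [-0.3, -0.2, 0.4]
grip_width: 0.0881
grip_force: 0.0
```

```bash
cat >> h.py <<'E'
from scipy.optimize import least_squares
def rim(mask,D,h,cam='wrist',k=None):
    """centre of a rim of outer diameter D at height h from the half of the outline away from the camera"""
    k=k or robot.get_calibration(cam); cxy=np.array(k['world_from_camera'])[:2,3]
    c=max(cv2.findContours(mask.astype(np.uint8),cv2.RETR_EXTERNAL,cv2.CHAIN_APPROX_NONE)[0],key=len)[:,0,:].astype(float)
    P=np.array([ray(cam,q,h,k)[:2] for q in c]); x=P.mean(0)
    for _ in range(6):
        v=P-x; w=(x-cxy)/np.linalg.norm(x-cxy); s=P[(v@w)>-0.2*np.linalg.norm(v,axis=1)]
        f=least_squares(lambda t:np.hypot(*(s-t).T)-D/2,x,loss='soft_l1',f_scale=.001); x=f.x
    f2=least_squares(lambda t:np.hypot(*(s-t[:2]).T)-t[2],[*x,D/2],loss='soft_l1',f_scale=.001)
    return x*1000, np.sqrt(np.mean((np.hypot(*(s-x).T)-D/2)**2))*1000, 2000*f2.x[2]
def fit(D,h,cam='wrist',k=None,n=6):
    k=k or robot.get_calibration(cam)
    for r in robot.cut_out('cup_a',cam)[:n]:
        x,e,d=rim(r['mask'],D,h,cam,k); print('%.2f'%r['p'],np.round(r['uv']),np.round(x,1),'rms %.1f freeD %.1f'%(e,d))
E
python3 - <<'E'
from h import *
im=robot.get_image('wrist'); k=robot.get_calibration('wrist'); print(robot.state()['tcp_pos'])
fit(.07,.034,k=k); print('c'); fit(.057,.038,k=k)
snap('wrist','w3.png')
E
```

```text
[ 0.45864957 -0.2124549   0.21851758]
0.95 [ 30. 212.] [465.2  51.8] rms 4.0 freeD 67.3
0.93 [273. 182.] [ 450.6 -228.3] rms 0.5 freeD 70.2
0.69 [156. 188.] [464.8 -99.8] rms 4.0 freeD 56.9
c
0.95 [ 30. 212.] [463.   56.1] rms 4.5 freeD 65.4
0.93 [273. 182.] [ 444.5 -228.9] rms 3.2 freeD 69.2
0.69 [156. 188.] [462.1 -94.8] rms 0.5 freeD 55.6
```

View pics/w3.png

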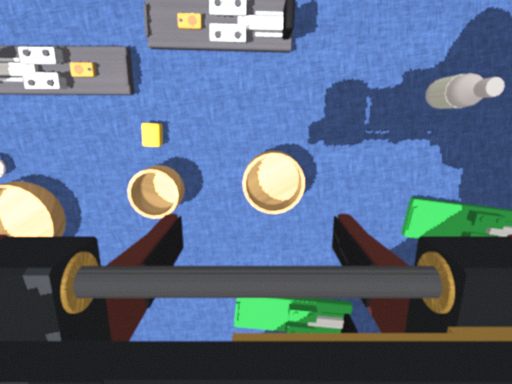

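w3 shows cup_b at (273,182), with a fit diameter of 70.2 mm that matches its spec. I'll grasp it by its top 10 mm.

>>> drive_tool(steps=[[[-0.008,-0.016,-0.04,0,0,0],[-0.008,-0.016,-0.08,0,0,0],[-0.008,-0.016,-0.12,0,0,0],[-0.008,-0.016,-0.15,0,0,0],[-0.008,-0.016,-0.1695,0,0,0],[-0.008,-0.016,-0.1695,0,0,0]]])

```text
clock: 14.45
tcp_pos: [0.4511, -0.2269, 0.0487]
tool_rot: [-0.0, 0.997, -0.079, -0.001]
wrist_force: [-0.2, 0.3, 0.1]
grip_width: 0.0875
grip_force: 0.0
```

>>> drive_tool(steps=[[[0,0,0,0,0,0],[0,0,0,0,0,0],[0,0,0,0,0,0],[0,0,0,0,0,0]]], fingers=0.06)

```text
clock: 14.95
tcp_pos: [0.4519, -0.2282, 0.0504]
tool_rot: [0.0, 0.997, -0.08, 0.001]
wrist_force: [0.5, 2.3, 6.9]
grip_width: 0.0685
grip_force: 30.0
```

>>> drive_tool(steps=[[[0,0,0.05,0,0,0],[0,0,0.1,0,0,0],[-0.01,0.05,0.14,0,0,0],[-0.02,0.1,0.17,0,0,0],[-0.03,0.16,0.17,0,0,0],[-0.04,0.21,0.17,0,0,0],[-0.04,0.26,0.17,0,0,0],[-0.04,0.31,0.17,0,0,0]]])

```text
clock: 15.95
tcp_pos: [0.4109, 0.0836, 0.2199]
tool_rot: [-0.0, 0.997, -0.08, 0.001]
wrist_force: [-0.2, -0.5, -0.2]
grip_width: 0.0682
grip_force: 30.0
```

>>> drive_tool(steps=[[[0,0,0,0,0,0],[0,0,0,0,0,0]]])

```text
clock: 16.2
tcp_pos: [0.411, 0.0818, 0.2194]
tool_rot: [0.0, 0.997, -0.079, 0.0]
wrist_force: [0.4, 0.4, -0.1]
grip_width: 0.0679
grip_force: 30.0
```

Run:
```python
from h import *
im=snap('wrist','w4.png'); k=robot.get_calibration('wrist'); print(robot.state()['tcp_pos'])
fit(.096,.03,k=k); print('c'); fit(.057,.038,k=k);print('d'); fit(.044,.042,k=k)
```

```text
[0.41101829 0.08133704 0.21933596]
0.97 [414. 106.] [461.9 -72.4] rms 13.7 freeD 59.1
0.80 [259. 227.] [340.2  90.1] rms 19.0 freeD 197.8
0.64 [131. 158.] [424.  199.5] rms 17.3 freeD 49.6
0.56 [250. 138.] [454.5  78.9] rms 3.8 freeD 95.3
c
0.97 [414. 106.] [460.9 -93.6] rms 0.8 freeD 54.9
0.80 [259. 227.] [326.5  93. ] rms 27.9 freeD 343.7
0.64 [131. 158.] [454.2 209.3] rms 4.4 freeD 43.5
0.56 [250. 138.] [442.6  95.9] rms 9.9 freeD 88.1
d
0.97 [414. 106.] [460.6 -98.9] rms 2.7 freeD 53.9
0.80 [259. 227.] [322.9  93. ] rms 30.5 freeD 475.2
0.64 [131. 158.] [453.7 215.1] rms 0.6 freeD 42.3
0.56 [250. 138.] [437.3  99.3] rms 11.6 freeD 82.6
```

View pics/w4.png

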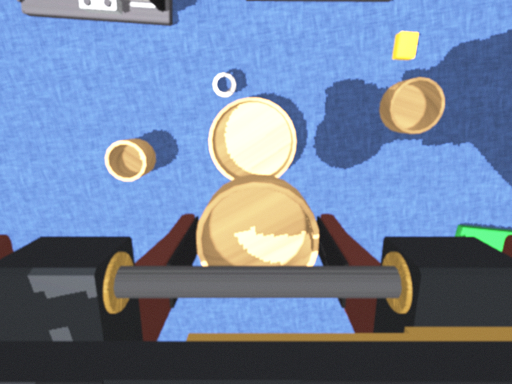

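>>> drive_tool(steps=[[[0.02,-0.0025,0,0,0,0],[0.044,-0.0025,-0.02,0,0,0],[0.044,-0.0025,-0.07,0,0,0],[0.044,-0.0025,-0.12,0,0,0],[0.044,-0.0025,-0.15,0,0,0],[0.044,-0.0025,-0.155,0,0,0],[0.044,-0.0025,-0.16,0,0,0],[0.044,-0.0025,-0.16,0,0,0]]])

```text
clock: 17.4
tcp_pos: [0.4559, 0.0795, 0.0601]
tool_rot: [-0.0, 0.997, -0.08, 0.001]
wrist_force: [0.2, -0.8, -0.0]
grip_width: 0.068
grip_force: 30.0
```

>>> drive_tool(steps=[[[0,0,-0.001,0,0,0],[0,0,-0.0015,0,0,0],[0,0,-0.0015,0,0,0]]])

```text
clock: 17.77
tcp_pos: [0.4556, 0.0797, 0.0584]
tool_rot: [-0.0, 0.997, -0.08, 0.001]
wrist_force: [-1.0, 0.5, 6.9]
grip_width: 0.0678
grip_force: 30.0
```

>>> drive_tool(steps=[[[0,0,0,0,0,0],[0,0,0,0,0,0],[0,0,0,0,0,0],[0,0,0.02,0,0,0],[0,0,0.06,0,0,0],[0,-0.02,0.11,0,0,0],[0,-0.07,0.15,0,0,0],[0,-0.12,0.16,0,0,0]]], fingers=0.0878)

```text
clock: 18.77
tcp_pos: [0.4564, -0.0415, 0.2204]
tool_rot: [0.0, 0.997, -0.079, 0.002]
wrist_force: [0.6, -0.1, 0.1]
grip_width: 0.0876
grip_force: 0.0
```

>>> drive_tool(steps=[[[0,-0.04,0,0,0,0],[0,-0.04,0,0,0,0],[0,-0.04,0,0,0,0]]])

```text
clock: 19.15
tcp_pos: [0.4548, -0.0801, 0.2175]
tool_rot: [-0.0, 0.997, -0.08, -0.0]
wrist_force: [-0.3, -0.4, 0.1]
grip_width: 0.0872
grip_force: 0.0
```

Run:
```python
from h import *
im=snap('wrist','w5.png'); k=robot.get_calibration('wrist'); print(robot.state()['tcp_pos'])
print('c'); fit(.057,.038,k=k);print('b in a'); fit(.07,.042,k=k);print('a'); fit(.096,.03,k=k)
```

```text
[ 0.45483878 -0.07968368  0.21744905]
c
0.65 [153. 205.] [443.1  94.2] rms 7.9 freeD 90.8
0.62 [117. 202.] [449.9  88.2] rms 3.2 freeD 69.7
0.59 [ 15. 216.] [452.4 187.2] rms 6.0 freeD 43.1
0.55 [270. 170.] [462.1 -93.3] rms 0.8 freeD 54.8
b in a
0.65 [153. 205.] [447.1  85.1] rms 5.0 freeD 90.4
0.62 [117. 202.] [453.8  78.5] rms 0.5 freeD 68.6
0.59 [ 15. 216.] [451.5 175.3] rms 10.0 freeD 43.2
0.55 [270. 170.] [471. -93.] rms 5.1 freeD 54.2
a
0.65 [153. 205.] [449.9  79.3] rms 0.8 freeD 93.8
0.62 [117. 202.] [456.6  71.7] rms 7.5 freeD 72.2
0.59 [ 15. 216.] [424.4 181.4] rms 14.7 freeD 46.6
0.55 [270. 170.] [484.9 -91.3] rms 16.0 freeD 57.1
```

View pics/w5.png

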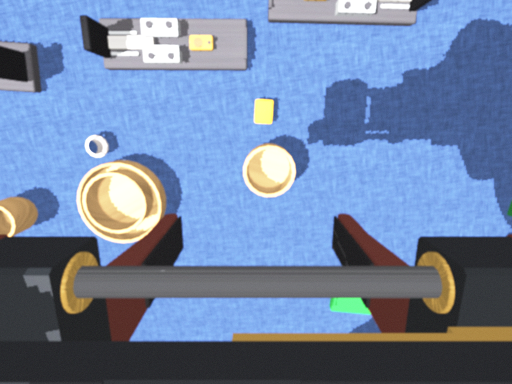

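w5 shows cup_b seated in cup_a at (120,201), and cup_c at (270,170). I'll grasp cup_c.

>>> drive_tool(steps=[[[0.007,-0.014,-0.04,0,0,0],[0.007,-0.014,-0.08,0,0,0],[0.007,-0.014,-0.12,0,0,0],[0.007,-0.014,-0.15,0,0,0],[0.007,-0.014,-0.1645,0,0,0],[0.007,-0.014,-0.1645,0,0,0]]])

```text
clock: 20.1
tcp_pos: [0.4619, -0.0939, 0.0527]
tool_rot: [-0.0, 0.997, -0.079, -0.001]
wrist_force: [-0.3, 0.3, 0.2]
grip_width: 0.0873
grip_force: 0.0
```

>>> drive_tool(steps=[[[0,0,0,0,0,0],[0,0,0,0,0,0],[0,0,0,0,0,0],[0,0,0,0,0,0],[0,0,0,0,0,0],[0,0,0,0,0,0]]], fingers=0.045)

```text
clock: 20.85
tcp_pos: [0.4625, -0.0945, 0.0538]
tool_rot: [0.0, 0.997, -0.08, 0.0]
wrist_force: [-1.2, 0.4, 6.8]
grip_width: 0.0549
grip_force: 29.9
```

>>> drive_tool(steps=[[[0,0,0.05,0,0,0],[0,0,0.1,0,0,0],[-0.01,0.03,0.14,0,0,0],[-0.03,0.07,0.16,0,0,0],[-0.05,0.11,0.16,0,0,0],[-0.06,0.15,0.16,0,0,0],[-0.06,0.17,0.16,0,0,0],[-0.06,0.17,0.16,0,0,0]]])

```text
clock: 21.85
tcp_pos: [0.402, 0.0765, 0.2134]
tool_rot: [-0.0, 0.997, -0.079, 0.0]
wrist_force: [-0.3, -1.1, -0.3]
grip_width: 0.0549
grip_force: 29.9
```

Run:
```python
from h import *
im=snap('wrist','w6.png'); k=robot.get_calibration('wrist'); print(robot.state()['tcp_pos'])
print('b in a'); fit(.07,.042,k=k);print('d'); fit(.044,.042,k=k);
```

```text
[0.40200929 0.07575457 0.21326253]
b in a
0.95 [120. 150.] [454.2 198.1] rms 8.9 freeD 44.3
0.82 [258. 230.] [331.   85.2] rms 14.9 freeD 146.0
0.76 [237. 166.] [442.   87.4] rms 5.1 freeD 90.7
0.73 [246. 131.] [454.1  78. ] rms 0.6 freeD 68.4
d
0.95 [120. 150.] [453.4 214.2] rms 0.6 freeD 42.5
0.82 [258. 230.] [318.8  87.2] rms 21.2 freeD 241.6
0.76 [237. 166.] [432.1  97. ] rms 10.1 freeD 90.2
0.73 [246. 131.] [443.9  88.9] rms 5.6 freeD 67.8
```

>>> drive_tool(steps=[[[0.03,0.0025,0,0,0,0],[0.053,0.0025,-0.03,0,0,0],[0.053,0.0025,-0.07,0,0,0],[0.053,0.0025,-0.1,0,0,0],[0.053,0.0025,-0.115,0,0,0],[0.053,0.0025,-0.125,0,0,0],[0.053,0.0025,-0.135,0,0,0],[0.053,0.0025,-0.135,0,0,0]]])

```text
clock: 23.0
tcp_pos: [0.4552, 0.078, 0.0782]
tool_rot: [0.0, 0.997, -0.08, -0.0]
wrist_force: [0.5, 0.4, 0.2]
grip_width: 0.0553
grip_force: 29.9
```

>>> drive_tool(steps=[[[0,0,-0.003,0,0,0],[0,0,-0.006,0,0,0],[0,0,-0.008,0,0,0],[0,0,-0.008,0,0,0]]])

```text
clock: 23.5
tcp_pos: [0.4551, 0.0781, 0.0702]
tool_rot: [0.0, 0.997, -0.08, -0.0]
wrist_force: [-0.1, 0.1, -0.0]
grip_width: 0.0553
grip_force: 29.9
```

>>> drive_tool(steps=[[[0,0,-0.001,0,0,0],[0,0,-0.001,0,0,0]]])

```text
clock: 23.75
tcp_pos: [0.4553, 0.0781, 0.0698]
tool_rot: [-0.0, 0.997, -0.08, 0.0]
wrist_force: [-1.1, 0.1, 7.9]
grip_width: 0.0551
grip_force: 29.9
```

>>> drive_tool(steps=[[[0,0,0,0,0,0],[0,0,0,0,0,0],[0,0,0,0,0,0],[0,0,0.02,0,0,0],[0,0,0.06,0,0,0],[0,0.02,0.11,0,0,0],[0,0.07,0.15,0,0,0],[0,0.12,0.15,0,0,0]]], fingers=0.08)

```text
clock: 24.75
tcp_pos: [0.457, 0.1998, 0.2227]
tool_rot: [-0.001, 0.997, -0.08, 0.003]
wrist_force: [1.2, -0.4, 0.4]
grip_width: 0.0801
grip_force: 0.0
```

>>> drive_tool(steps=[[[0,0,0,0,0,0],[0,0,0,0,0,0]]])

```text
clock: 25.0
tcp_pos: [0.4546, 0.1978, 0.2188]
tool_rot: [0.0, 0.997, -0.079, -0.001]
wrist_force: [-0.3, -0.2, -0.7]
grip_width: 0.08
grip_force: 0.0
```

Run:
```python
from h import *
im=snap('wrist','w7.png'); k=robot.get_calibration('wrist'); print(robot.state()['tcp_pos'])
print('d'); fit(.044,.042,k=k);print('c in b');fit(.057,.054,k=k);print('b');fit(.07,.042,k=k);
```

```text
[0.45464625 0.19729403 0.21868377]
d
0.82 [342. 150.] [445.1  77. ] rms 11.5 freeD 67.4
0.77 [370. 162.] [445.8  66.4] rms 3.7 freeD 59.5
0.62 [336. 180.] [437.2  63.1] rms 10.1 freeD 90.9
0.61 [239. 180.] [454.6 215.9] rms 0.5 freeD 42.7
0.20 [378.   4.] [582.9  43.9] rms 2.7 freeD 312069.5
c in b
0.82 [342. 150.] [453.   77.6] rms 2.7 freeD 64.1
0.77 [370. 162.] [453.6  78. ] rms 0.4 freeD 56.4
0.62 [336. 180.] [444.1  74.4] rms 7.1 freeD 87.0
0.61 [239. 180.] [465.3 210.8] rms 5.2 freeD 41.3
0.20 [378.   4.] [573.  51.] rms 2.7 freeD 844921.6
b
0.82 [342. 150.] [457.3  85.9] rms 4.0 freeD 63.8
0.77 [370. 162.] [454.1  79.4] rms 3.4 freeD 58.6
0.62 [336. 180.] [444.5  74.5] rms 5.2 freeD 90.7
0.61 [239. 180.] [470.1 209.3] rms 10.1 freeD 43.4
0.20 [378.   4.] [569.8  47.3] rms 2.9 freeD 2358.7
```

View pics/w7.png

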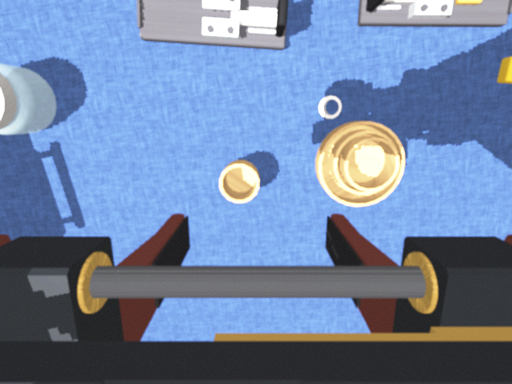

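w7 shows cup_c seated in cup_b (rim fit at h54 with rms 0.4 mm), and cup_d at (240,182), undisturbed. I'll grasp cup_d.

>>> drive_tool(steps=[[[0.001,0.0185,-0.04,0,0,0],[0.001,0.0185,-0.08,0,0,0],[0.001,0.0185,-0.12,0,0,0],[0.001,0.0185,-0.145,0,0,0],[0.001,0.0185,-0.162,0,0,0],[0.001,0.0185,-0.162,0,0,0]]])

```text
clock: 25.95
tcp_pos: [0.4557, 0.2159, 0.0564]
tool_rot: [0.001, 0.997, -0.08, -0.001]
wrist_force: [0.8, -0.4, 0.4]
grip_width: 0.0799
grip_force: 0.0
```

>>> drive_tool(steps=[[[0,0,0,0,0,0],[0,0,0,0,0,0],[0,0,0,0,0,0],[0,0,0,0,0,0],[0,0,0,0,0,0],[0,0,0,0,0,0]]], fingers=0.033)

```text
clock: 26.7
tcp_pos: [0.4564, 0.2167, 0.0577]
tool_rot: [-0.0, 0.997, -0.08, 0.0]
wrist_force: [-0.1, -0.0, 6.9]
grip_width: 0.0432
grip_force: 30.0
```

>>> drive_tool(steps=[[[0,0,0.05,0,0,0],[0,0,0.1,0,0,0],[0,-0.05,0.12,0,0,0],[0,-0.1,0.12,0,0,0],[-0.001,-0.138,0.12,0,0,0],[-0.001,-0.138,0.12,0,0,0],[-0.001,-0.138,0.12,0,0,0]]])

```text
clock: 27.58
tcp_pos: [0.4553, 0.0788, 0.1772]
tool_rot: [-0.0, 0.997, -0.08, 0.0]
wrist_force: [-0.0, -0.1, -0.9]
grip_width: 0.043
grip_force: 30.0
```

>>> drive_tool(steps=[[[0,-0.0006,-0.04,0,0,0],[0,-0.0006,-0.06,0,0,0],[0,-0.0006,-0.07,0,0,0],[0,-0.0006,-0.078,0,0,0],[0,-0.0006,-0.086,0,0,0],[0,-0.0006,-0.092,0,0,0],[0,-0.0006,-0.092,0,0,0]]])

```text
clock: 28.45
tcp_pos: [0.4551, 0.0779, 0.0851]
tool_rot: [0.0, 0.997, -0.08, -0.0]
wrist_force: [-0.3, 0.6, -0.0]
grip_width: 0.0434
grip_force: 30.0
```

>>> drive_tool(steps=[[[0,0,-0.002,0,0,0],[0,0,-0.0035,0,0,0],[0,0,-0.0045,0,0,0],[0,0,-0.0045,0,0,0]]])

```text
clock: 28.95
tcp_pos: [0.4554, 0.078, 0.0816]
tool_rot: [-0.0, 0.997, -0.08, 0.0]
wrist_force: [-2.1, -1.2, 11.3]
grip_width: 0.0429
grip_force: 30.0
```

>>> drive_tool(steps=[[[0,0,0,0,0,0],[0,0,0,0,0,0],[0,0,0,0,0,0],[0,0,0.02,0,0,0],[0,0,0.07,0,0,0],[0,0,0.12,0,0,0],[0,-0.03,0.13,0,0,10],[0.02,-0.06,0.13,0,0,20]]], fingers=0.07)

```text
clock: 29.95
tcp_pos: [0.475, 0.0176, 0.2121]
tool_rot: [0.0, 0.995, 0.098, 0.001]
wrist_force: [0.1, 0.3, -0.4]
grip_width: 0.0698
grip_force: 0.0
```

>>> drive_tool(steps=[[[0.02,-0.01,0,0,0,10],[0.05,-0.02,0,0,0,20],[0.08,-0.03,0,0,0,30],[0.1,-0.04,0,0,0,40],[0.12,-0.05,0,0,0,50],[0.124,-0.065,0,0,0,60],[0.124,-0.065,0,0,0,70],[0.124,-0.065,0,0,0,70]]])

```text
clock: 30.95
tcp_pos: [0.599, -0.0472, 0.2104]
tool_rot: [-0.0, 0.762, 0.648, -0.0]
wrist_force: [-0.0, 0.7, 0.1]
grip_width: 0.07
grip_force: 0.0
```

>>> drive_tool(steps=[[[0,0,-0.03,0,0,0],[0,0,-0.03,0,0,0],[0,0,-0.03,0,0,0]]])

```text
clock: 31.32
tcp_pos: [0.5994, -0.0469, 0.1813]
tool_rot: [0.0, 0.762, 0.648, 0.0]
wrist_force: [0.2, 0.7, 0.2]
grip_width: 0.07
grip_force: 0.0
```

```bash
cat > pend.py <<'E'
from h import *
import sys
im=snap('wrist',sys.argv[1]); k=robot.get_calibration('wrist'); s=robot.state(); print(s['tcp_pos'],s['tool_rot'])
for r in robot.cut_out('pendant_a','wrist'):
    ys,xs=np.nonzero(r['mask']); P=np.array([ray('wrist',(x,y),.019,k)[:2] for x,y in zip(xs,ys)])*1000
    c=cv2.minAreaRect(P.astype(np.float32)); b=cv2.boxPoints(c); e=[b[1]-b[0],b[2]-b[1]]; e=max(e,key=np.linalg.norm)
    print('%.2f'%r['p'],np.round(r['uv']),np.round(c[0],1),np.round(P.mean(0),1),np.round(c[1],1),'long axis %.1f'%np.degrees(np.arctan2(e[1],e[0])))
E
python3 pend.py w8.png
python3 - <<'E'
from h import *
print('d');fit(.044,.066);print('c');fit(.057,.054)
E
```

```text
[ 0.59967168 -0.04695047  0.18165677] [3.79131361e-04 7.61625018e-01 6.48017778e-01 3.83572568e-04]
0.70 [262. 179.] [603.8 -44. ] [603.8 -43.8] [24.3 12.5] long axis 80.8
d
0.96 [56. 71.] [453.9  77.5] rms 0.4 freeD 43.0
0.82 [104.  73.] [458.6  80. ] rms 5.8 freeD 61.1
0.58 [115.  59.] [449.9  80.6] rms 8.6 freeD 83.1
0.55 [95. 76.] [455.1  77.4] rms 2.7 freeD 52.7
c
0.96 [56. 71.] [452.5  77.5] rms 3.7 freeD 45.5
0.82 [104.  73.] [453.5  78. ] rms 2.7 freeD 63.5
0.58 [115.  59.] [447.6  81.6] rms 7.3 freeD 87.0
0.55 [95. 76.] [460.2  75.9] rms 3.6 freeD 51.8
```

View pics/w8.png

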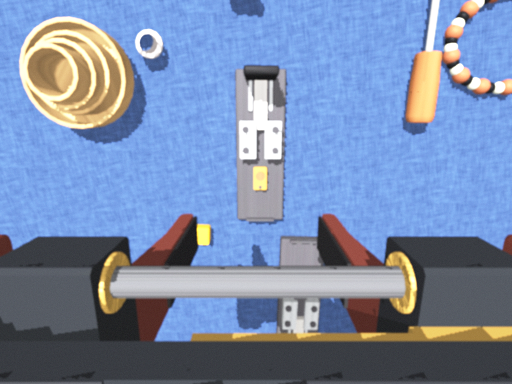

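w8 shows the nest complete and concentric at (60,72), with pendant_b at (262,179), 24x12.5 mm with its long axis at 81°. Next I grasp that pendant across its width.

>>> drive_tool(steps=[[[0.0045,0.0035,-0.05,0,0,0],[0.0045,0.0035,-0.09,0,0,0],[0.0045,0.0035,-0.12,0,0,0],[0.0045,0.0035,-0.136,0,0,0],[0.0045,0.0035,-0.1425,0,0,0],[0.0045,0.0035,-0.1425,0,0,0]]], fingers=0.034)

```text
clock: 32.28
tcp_pos: [0.6041, -0.0436, 0.0388]
tool_rot: [0.0, 0.761, 0.648, 0.0]
wrist_force: [0.6, 0.2, -0.0]
grip_width: 0.034
grip_force: 0.0
```

>>> drive_tool(steps=[[[0,0,0,0,0,0],[0,0,0,0,0,0],[0,0,0,0,0,0],[0,0,0,0,0,0]]], fingers=0.006)

```text
clock: 32.78
tcp_pos: [0.6042, -0.0436, 0.039]
tool_rot: [0.0, 0.761, 0.648, 0.0]
wrist_force: [-0.7, 0.5, 6.2]
grip_width: 0.0135
grip_force: 30.0
```

>>> drive_tool(steps=[[[0,0,0.05,0,0,0],[0,0,0.1,0,0,0],[-0.03,0.03,0.11,0,0,0],[-0.06,0.05,0.11,0,0,0],[-0.1,0.08,0.11,0,0,0],[-0.13,0.11,0.11,0,0,0],[-0.149,0.1215,0.11,0,0,0],[-0.149,0.1215,0.11,0,0,0]]])

```text
clock: 33.78
tcp_pos: [0.454, 0.0783, 0.1484]
tool_rot: [-0.0, 0.761, 0.649, -0.0]
wrist_force: [-0.3, 0.5, -0.4]
grip_width: 0.0135
grip_force: 30.0
```

>>> drive_tool(steps=[[[0,0,-0.02,0,0,0],[0,0,-0.04,0,0,0],[0,0,-0.053,0,0,0],[0,0,-0.053,0,0,0],[0,0,-0.053,0,0,0]]])

```text
clock: 34.4
tcp_pos: [0.4553, 0.0778, 0.0956]
tool_rot: [0.0, 0.761, 0.648, 0.0]
wrist_force: [-0.1, 0.2, -0.0]
grip_width: 0.0136
grip_force: 30.0
```

>>> drive_tool(steps=[[[0,0,0,0,0,0],[0,0,0,0,0,0],[0,0,0,0,0,0],[0,0,0.04,0,0,0],[0,0,0.085,0,0,0],[0.03,-0.04,0.085,0,0,0],[0.06,-0.08,0.085,0,0,0],[0.09,-0.12,0.085,0,0,0]]], fingers=0.034)

```text
clock: 35.4
tcp_pos: [0.5455, -0.0432, 0.1807]
tool_rot: [0.0, 0.761, 0.649, 0.0]
wrist_force: [0.3, 1.3, 0.1]
grip_width: 0.0339
grip_force: 0.0
```

>>> drive_tool(steps=[[[0.03,-0.04,0,0,0,0],[0.06,-0.08,0,0,0,0],[0.086,-0.118,0,0,0,0],[0.086,-0.128,0,0,0,0],[0.086,-0.128,0,0,0,0],[0.086,-0.128,0,0,0,0]]])

```text
clock: 36.15
tcp_pos: [0.6298, -0.1689, 0.1801]
tool_rot: [-0.001, 0.761, 0.649, -0.0]
wrist_force: [0.8, -0.1, -0.0]
grip_width: 0.0341
grip_force: 0.0
```

```bash
python3 pend.py w9.png
```

```text
[ 0.63000391 -0.16879237  0.1803069 ] [-3.46911090e-04  7.60920019e-01  6.48845580e-01 -1.29913317e-04]
0.79 [260. 182.] [ 631.8 -167.8] [ 631.5 -167.6] [25.3 13.3] long axis 80.6
```

View pics/w9.png

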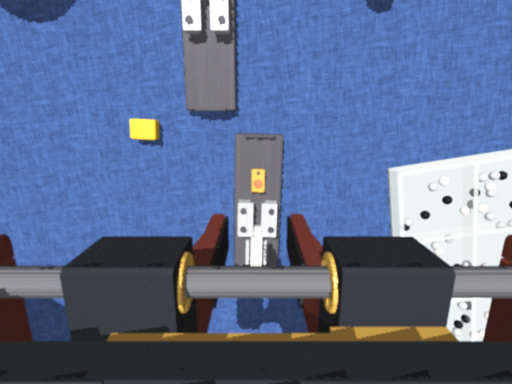

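w9 shows pendant_c on its plate at (259,181), clear of the walls.

>>> drive_tool(steps=[[[0.0015,0.0015,-0.05,0,0,0],[0.0015,0.0015,-0.09,0,0,0],[0.0015,0.0015,-0.12,0,0,0],[0.0015,0.0015,-0.135,0,0,0],[0.0015,0.0015,-0.142,0,0,0],[0.0015,0.0015,-0.142,0,0,0]]])

```text
clock: 37.0
tcp_pos: [0.6325, -0.1684, 0.0388]
tool_rot: [0.0, 0.761, 0.649, 0.0]
wrist_force: [-1.1, -1.5, 0.8]
grip_width: 0.034
grip_force: 0.0
```

>>> drive_tool(steps=[[[0,0,0,0,0,0],[0,0,0,0,0,0],[0,0,0,0,0,0],[0,0,0,0,0,0]]], fingers=0.006)

```text
clock: 37.5
tcp_pos: [0.6326, -0.1687, 0.0391]
tool_rot: [0.0, 0.761, 0.648, 0.0]
wrist_force: [-0.4, 0.4, 5.2]
grip_width: 0.0135
grip_force: 30.0
```

>>> drive_tool(steps=[[[0,0,0.05,0,0,0],[0,0,0.1,0,0,0],[-0.03,0.04,0.11,0,0,0],[-0.06,0.08,0.11,0,0,0],[-0.09,0.12,0.11,0,0,0],[-0.12,0.16,0.11,0,0,0],[-0.15,0.2,0.11,0,0,0],[-0.177,0.24,0.11,0,0,0]]])

```text
clock: 38.5
tcp_pos: [0.454, 0.0725, 0.1483]
tool_rot: [0.0, 0.761, 0.648, 0.0]
wrist_force: [0.2, 0.0, -0.1]
grip_width: 0.0137
grip_force: 30.0
```

>>> drive_tool(steps=[[[0,0.005,0,0,0,0],[0,0.005,0,0,0,0],[0,0.005,0,0,0,0]]])

```text
clock: 38.88
tcp_pos: [0.4561, 0.0758, 0.1484]
tool_rot: [0.0, 0.762, 0.648, 0.0]
wrist_force: [0.4, 0.1, -0.6]
grip_width: 0.0137
grip_force: 30.0
```

Next I lower over cup_d, release, lift and step back (−y) to view the nest.

>>> drive_tool(steps=[[[0,0.0015,-0.02,0,0,0],[0,0.0015,-0.04,0,0,0],[0,0.0015,-0.053,0,0,0],[0,0.0015,-0.053,0,0,0],[0,0.0015,-0.053,0,0,0]]])

```text
clock: 39.5
tcp_pos: [0.4556, 0.0778, 0.0956]
tool_rot: [0.0, 0.761, 0.648, 0.0]
wrist_force: [-0.7, -0.4, 0.5]
grip_width: 0.0134
grip_force: 30.0
```

>>> drive_tool(steps=[[[0,0,0,0,0,0],[0,0,0,0,0,0],[0,0,0,0,0,0],[0,0,0.04,0,0,0],[0,0,0.09,0,0,0],[0,-0.02,0.13,0,0,0],[0,-0.04,0.15,0,0,0],[0,-0.04,0.15,0,0,0]]], fingers=0.034)

```text
clock: 40.5
tcp_pos: [0.456, 0.0374, 0.2468]
tool_rot: [0.001, 0.762, 0.648, 0.001]
wrist_force: [0.2, -0.1, -0.5]
grip_width: 0.0338
grip_force: 0.0
```

>>> drive_tool(steps=[[[0,0,0,0,0,0],[0,0,0,0,0,0]]])

```text
clock: 40.75
tcp_pos: [0.4545, 0.0384, 0.2441]
tool_rot: [-0.001, 0.761, 0.649, -0.001]
wrist_force: [0.2, 0.3, -0.0]
grip_width: 0.0344
grip_force: 0.0
```

Run:
```python
from h import *
u=np.round(proj('wrist',[.455,.078,.05])).astype(int); print(u)
snap('wrist','w10.png',(max(u[0]-80,0),max(u[1]-70,0),u[0]+80,u[1]+70),4)
print('d');fit(.044,.066);print('c');fit(.057,.054)
```

```text
[252 140]
d
0.94 [242. 115.] [448.4  72.2] rms 4.7 freeD 63.5
0.68 [266. 126.] [452.2  73.8] rms 2.5 freeD 53.4
0.62 [244. 141.] [453.6  78.6] rms 0.7 freeD 42.2
0.57 [225. 122.] [438.6  65.9] rms 9.0 freeD 83.9
c
0.94 [242. 115.] [450.7  76.5] rms 2.5 freeD 66.0
0.68 [266. 126.] [454.8  78.6] rms 0.6 freeD 55.4
0.62 [244. 141.] [456.7  83.8] rms 4.4 freeD 43.8
0.57 [225. 122.] [439.8  70.1] rms 7.2 freeD 87.5
```

View pics/w10.png

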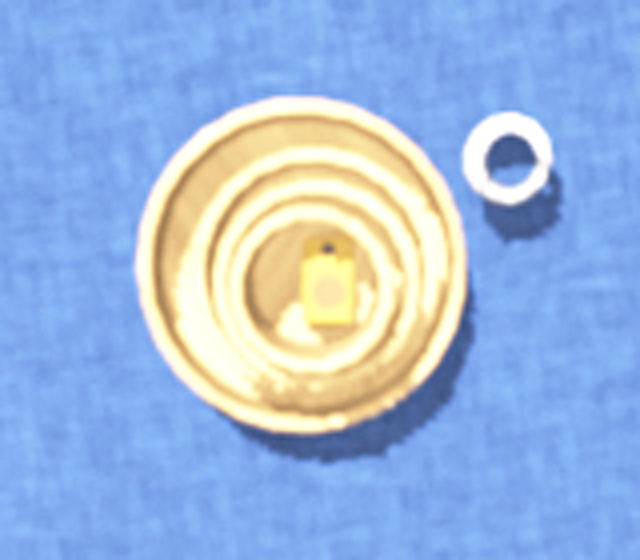

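Run:
```python
import cv2,numpy as np
from rig import robot
def n(f,x,y,r=8):
    h=cv2.cvtColor(cv2.imread(f)[y-r:y+r,x-r:x+r],cv2.COLOR_BGR2HSV); return int(((h[...,0]>5)&(h[...,0]<32)&(h[...,1]>90)).sum())
e=n('w2.png',180,129); print('left die',e,'w1 mid,right filled',n('w1.png',274,126),n('w1.png',395,167))
if e==0: print(robot.finish_job())
```

```text
left die 0 w1 mid,right filled 79 82
the job is handed in; nothing more can be done
None
```

The kit is made up and handed in: all four cups are nested upright in size order, and both pendants are in the smallest cup; the left die was empty, so I didn't press its slide.

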